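# Pop the curing box and set the casting on the board

### The job

Gently press the black pad on the front ledge of the curing box until its catch lets go, and let the sprung lid swing fully open by itself without ever touching the lid. Then lift the casting out of the box and set it down gently, standing upright with its whole foot on the empty half of the plywood board, beside the casting that already stands there. Leave everything else where it is.

Things in the scene. Friction and masses are not known exactly. Their poses are not given: they have to be found in the camera images.
- box: Grey curing box, fixed. Origin: centre of the chamber's underside, on the table; x points from ledge to hinge, away from the robot; z up. In mm: chamber 160 (x) x 190 (y) outside, walls 10 thick, 85 high, inner floor 12 up. In front a solid ledge 120 wide, 50 high, x = -185 to -80. Pushing the box or its pad with over 18 N damages it.
- pad_foot (a point): Point on the ledge (box x -140 mm, 50 up) straight below the middle of the black release pad; axes as the box. The pad, 36 (x) x 56 (y) x 6 mm, has its top 16 to 28 above this point: set differently each time, not measured, find it by touch. It sinks on a damped spring (2 N rising to about 5 at release, more if fast); the catch lets go after 5 to 6 mm, a hard stop comes at 9.
- hook_place (a point): Point on the ledge at the foot of the catch's steel hook (box x -96 mm, y 0, 50 up), between pad and lid. The hook is 26 mm wide (y), stands at box x -99 to -85, up to 100 mm above the table, and draws back up to 9 mm towards -x as the pad is pressed.
- lid: Lid: clear pane in an aluminium frame, 160 x 190 x 8 mm, closed at first, top 94 above the table. Origin on the hinge line (box x +80, 85.5 up); axes as the box when closed; reaches 170 towards -x; z tilts as it opens. Released, a spring swings it up, away from the robot, in about 1 s to 1.85 rad, past upright, where it stays. A gripper overhanging the lid would be hit.
- casting: Grey resin casting, a round finial standing upright in the box: foot 42 across and 8 thick, waist 22 across at 34, top a plain cylinder 30 across from 44 to 66 above the origin. Origin: centre of its underside. About 0.11 kg. It stands in one side of the chamber, at box y about +40 or -40.
- board: Plywood board fixed to the table, 210 (x) x 120 (y) x 18 thick. Origin: centre of its underside. Its top is 18 above the origin. The half towards its -x end, nearer the robot, is empty; the other half (+x) carries a casting. The board lies left or right of the box.
- old_casting: A casting of the same shape and size standing on the far half of the board, origin at the centre of its underside; to be left alone.
- pot: Small white round pot, 34 across and 36 high, in the other side of the chamber; origin at its underside. Leave alone.
- moulds: Stack of wooden mould boards, 190 x 110 x 60 high, fixed, on the other side of the box from the board. Origin: centre of its underside.
- cup: Paper cup, 56 across and 60 high, on the stack of mould boards; origin at its underside. Leave alone.
- scraper: Spatula lying on the table, far left. Leave alone.
- tub: White tub, 100 across and 85 high, behind the box; origin at its underside. Leave alone.
- jar: Jar, 76 across and 95 high, behind the box; origin at its underside. Leave alone.
- brush: Brush lying on the table behind the box. Leave alone.
Things that resemble listed ones, but are neither listed nor needed, are in the scene too. There is more than one size of the board; the one meant has the size given above.

How it is judged:
On the way, in this order (a step that is already met when the one before it is completed fails the run):
1. the lid has swung open by itself (angle between lid's own z axis and vertical above 1.4 rad), for 0.2 s.
2. the casting is lifted clear of the box (z of casting in the frame of box above 0.09 m), for 0.05 s.
At the end, for the whole second after the job is handed in: The lid is open (more than 1.4 rad) and the casting stands still and upright (within 0.12 rad) on the board's empty near half: its foot's centre 6 to 97 mm from the board's middle towards the near end and within 52 mm of its long centre line, resting on the board (angle between lid's own z axis and vertical above 1.4 rad and angle between casting's own z axis and vertical below 0.12 rad and x of casting in the frame of board between -0.097 and -0.006 m and y of casting in the frame of board between -0.052 and 0.052 m and z of casting in the frame of board between 0.013 and 0.023 m and linear speed of casting below 0.02 m/s); the robot touches nothing.
It fails at once if the pad or the box is pressed with more than 18 N (contact force between any of the fingers, the arm and box above 18 N).
It fails at once if the robot touches the lid (contact force between any of the fingers, the arm and lid above 0.5 N).
It fails at once if the casting is dropped or banged on the board (contact force between casting and board above 25 N).
It fails at once if the other casting or the pot is disturbed (15 mm) (distance of any of old_casting, pot from where it was at the start of the episode above 0.015 m).
It fails at once if a bystander is moved by more than 30 mm (distance of any of cup, scraper, tub, jar, brush from where it was at the start of the episode above 0.03 m).
It also fails if it takes over 69 s, if anything falls off the work surface, if the arm or the gripper's body presses on something with over 40 N, if the wrist force passes 120 N, or if a joint passes its speed limit or range.

### The arm

A 6-joint arm with a two-finger parallel gripper is mounted at the origin on the work surface. World frame = base frame: x ahead of the robot, y to its left, z up, the work surface at z = 0. Lengths are in m, angles in rad, forces in N, time in s.
With the tool pointing down it reaches from about 0.325 to 0.75 m from the base axis. Payload 7.6 kg.
Tool frame: the origin (TCP) lies between the finger pads; the fingertips stand 17 mm ahead of it and the grasp point (between the pads) lies 2 mm behind it; z points along the fingers, y is the line along which they close (so a half turn about z gives the same grasp; the last joint's range is limited). The gripper opens to 85 mm and grips with 20 to 120 N. Pads are 22 mm wide; open, the fingers measure 114 mm over their backs; the gripper's body (76 mm by 85 mm) begins 54 mm behind the grasp point. The pads swing forward as they close: fully open they stand 13 mm farther back than shut.
Start: joints at [1.07, 0.052, 1.401, -0, 1.689, -0.07], TCP at [0.219, 0.477, 0.248] pointing down, gripper open.
Joint ranges: [-2.9, 2.9], [-0.91, 2.17], [0.12, 2.37], [-1.06, 4.2], [0.26, 2.73], [-2.93, 2.93]. Speed limits (rad/s): [2.57, 2.57, 3.01, 3.14, 3.14, 3.14].

### API

Orientations are given as a rotation vector (axis times angle).
In Python, from plant import readout, cams, bot gives the robot as it stands. The module is installed in compiled form; this text tells all that it offers.
- The arm moves only by the tool servo_tool, never from a script. Its argument "plan" is a list of rows, each a list of 3 entries, a list of its own where there are three numbers: the shift along the tool's x, y, z in m, then the turn, a rotation vector about the tool's x, y, z in rad, then the closure in counts, from 0 (fully open) to 255 (shut). A call has 1 to 10 rows; each row is the pose to reach, as a shift and turn from the pose commanded when the call began, along the tool's axes at that moment; what a row does not reach only later rows make up. A row lasts 1/12 s, in which the tool goes at most 41.7 mm and 7.16 degrees, less where a joint would pass 70% of its speed; a pose out of reach is approached as far as the arm can. A call with a gripper value outside its range is refused whole. The fingers move at their own pace and stop on an object; the grip force is fixed at half the most. Time passes only in rows, so rows that repeat a pose let the fingers close. It gives the time, the measured TCP pose, the force, the opening and the grip force at its end, in the units of the state.
- readout.read_state(): the state, without advancing time (a new reading comes with each control period).
- cams.grab_frame(name): name is "scene" or "top" or "wrist"; returns a dict with "frame" (400x640x3 uint8, red, green, blue), "fx", "fy", "cx", "cy" (pixels), "extrinsics" (4x4, takes a point from world to camera coordinates); the wrist camera has in their place "mount" (4x4, takes a point from camera to tool coordinates, whose origin is the TCP and whose axes are the flange's). Camera axes: x right, y down, z forward; pixel columns grow to the right and rows downward; lengths in m; the calibration is good to about 2 mm. A picture is of the moment at which its call begins: read the wrist's pose just before it. There is no depth.
- bot.close_job(): hands the job in; it is judged then, once.
The state is a dict: "t": time; "joint_pos": joint angles; "qd": joint speeds; "tau": joint torques, N m; "ee_pos": TCP position; "orientation": TCP orientation; "wrist_force": force on the tool from outside, world axes, zero at the start; "torque": the same for the moment, N m; "opening": finger opening in m; "grip_force": force on a finger pad.
Only numpy, scipy, OpenCV 4.12 (cv2) and the standard library are available. Lean on these libraries where they do the work, as an engineer would, in place of code of your own. Each camera call takes 0.05 s, during which the arm holds its last target. There are 200 camera calls.

## Working session

There is one attempt and no reset: what is moved stays moved. The work goes in short steps, Python scripts to look and compute and a tool call to move; the robot and the scene stay as the last step left them, time stands still between calls to the robot, and variables do not carry over. Pictures are saved under pics/ and viewed, at most 10 in all, crops included, and the job is handed in when it is done.

Besides the shell and the picture viewer there is one more tool, called after ">>>" as a command line: name --argument value ..., lists and objects as JSON in quotes. servo_tool: Moves the arm, as the interface text tells. Its arguments: {"type":"object","properties":{"plan":{"type":"array"}},"required":["plan"]}

```bash
mkdir -p pics
cat > h.py <<'E'
import numpy as np, cv2
from scipy.spatial.transform import Rotation as R
from plant import readout, cams, bot
def grab(n, save):
    s=readout.read_state(); f=cams.grab_frame(n)
    cv2.imwrite(f'pics/{save}.png', f['frame'][:,:,::-1])
    K=np.array([[f['fx'],0,f['cx']],[0,f['fy'],f['cy']],[0,0,1.]])
    if 'extrinsics' in f: E=np.array(f['extrinsics'])
    else:
        T=np.eye(4); T[:3,:3]=R.from_rotvec(s['orientation']).as_matrix(); T[:3,3]=s['ee_pos']
        E=np.linalg.inv(T@np.array(f['mount']))
    np.savez(f'pics/{save}.npz',K=K,E=E)
def px2w(save,uv,z):
    d=np.load(f'pics/{save}.npz'); K,E=d['K'],d['E']
    C=np.linalg.inv(E); r=C[:3,:3]@np.linalg.inv(K)@np.array([*uv,1.]); o=C[:3,3]
    return o+r*(z-o[2])/r[2]
def w2px(save,p):
    d=np.load(f'pics/{save}.npz'); c=d['E']@np.array([*p,1.]); u=d['K']@c[:3]; return u[:2]/u[2]
def totool(dw):
    s=readout.read_state(); return R.from_rotvec(s['orientation']).inv().apply(dw)
E
python3 - <<'E'
from h import *
grab('top','top0'); grab('scene','sc0')
s=readout.read_state(); print({k:np.round(v,3) for k,v in s.items()}); print(R.from_rotvec(s['orientation']).as_matrix().round(3))
E
```

```text
{'t': np.float64(0.1), 'joint_pos': array([ 1.07 ,  0.053,  1.402, -0.   ,  1.689, -0.07 ]), 'qd': array([ 0.   , -0.001, -0.004, -0.001, -0.002, -0.   ]), 'tau': array([ 1.0000e-03, -3.8258e+01, -3.6098e+01, -0.0000e+00,  5.0000e-03,
       -0.0000e+00]), 'ee_pos': array([0.219, 0.477, 0.248]), 'orientation': array([-6.710e-01, -3.069e+00,  2.000e-03]), 'wrist_force': array([0.117, 0.268, 0.109]), 'torque': array([-0.009,  0.035,  0.028]), 'grip_force': np.float64(0.0), 'opening': np.float64(0.086)}
[[-0.909  0.418 -0.001]
 [ 0.418  0.909 -0.001]
 [ 0.    -0.001 -1.   ]]
```

View pics/top0.png

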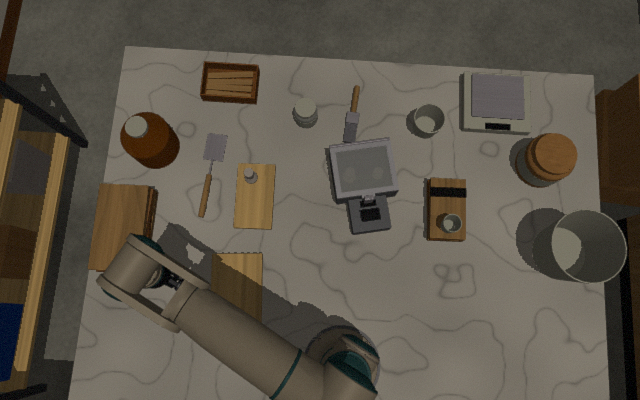

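View pics/sc0.png

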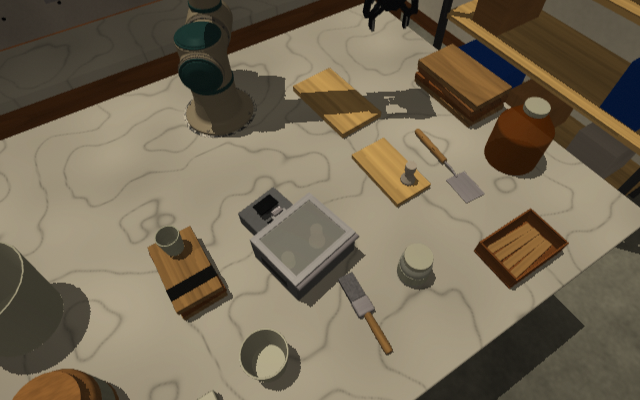

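The top view shows two candidate boards. One is at (255,197) and carries a casting at (250,176); the other, at (237,287), is empty. The box is at (365,180), the pad at about (371,214), the moulds and cup at (446,210). I'll confirm in an enlarged crop.

Run:
```python
import cv2
a=cv2.imread('pics/top0.png')
cv2.imwrite('pics/top0c.png',cv2.resize(a[125:325,205:405],(800,800),interpolation=cv2.INTER_CUBIC)[:600])
```

```text
(no output)
```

View pics/top0c.png

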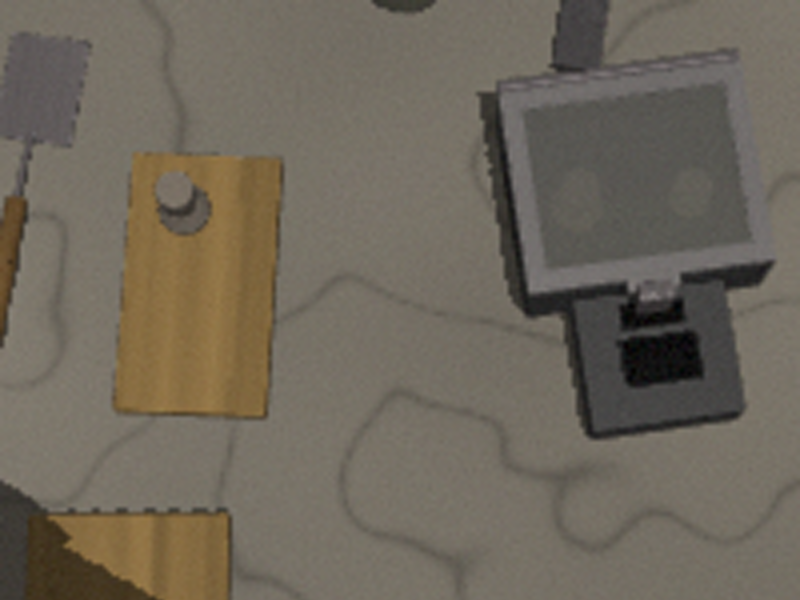

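Run:
```python
from h import *
c=lambda p:(p[0]/4+205-.375,p[1]/4+125-.375)
W=lambda p,z:px2w('top0',c(p),z)[:2]
lid=[W(p,.094) for p in [(497,83),(737,50),(775,262),(530,293)]]
bd=[W(p,.018) for p in [(134,154),(283,157),(267,417),(114,411)]]
led=[W(p,.05) for p in [(590,432),(743,410)]]
L=lambda q:[round(np.linalg.norm(q[i]-q[(i+1)%4]),3) for i in range(4)]
print('lid',np.round(lid,3),L(lid)); print('bd',np.round(bd,3),L(bd),np.mean(bd,0)); print('ledge',np.round(led,3),np.linalg.norm(led[0]-led[1]))
lid=np.array(lid);ctr=lid.mean(0)
xb=(lid[0]+lid[1]-lid[2]-lid[3]);xb/=np.linalg.norm(xb);yaw=np.arctan2(xb[1],xb[0]);print('box yaw',yaw,'lid ctr',ctr)
lf=np.mean(led,0); print('ledge front ctr',lf,'box origin from ledge',lf+.185*xb,'from lid', ctr+.01*0*xb)
print('pad px (z.07)',W((661,359),.07), 'hook', W((657,292),.1))
bd=np.array(bd);xd=bd[0]+bd[1]-bd[2]-bd[3];print('board yaw',np.arctan2(xd[1],xd[0]))
print('old casting top',W((175,190),.084),'blobs',W((580,200),.06),W((692,190),.04))
print('board2', W((230,513),.018),W((28,513),.018))
```

```text
lid [[ 0.65   0.079]
 [ 0.689 -0.105]
 [ 0.523 -0.14 ]
 [ 0.487  0.044]] [np.float64(0.188), np.float64(0.17), np.float64(0.187), np.float64(0.167)]
bd [[0.596 0.366]
 [0.601 0.247]
 [0.391 0.241]
 [0.388 0.361]] [np.float64(0.12), np.float64(0.211), np.float64(0.12), np.float64(0.208)] [0.49390117 0.3038821 ]
ledge [[ 0.391 -0.009]
 [ 0.415 -0.125]] 0.11874617135485806
box yaw 0.21002269979726057 lid ctr [ 0.58731483 -0.03051708]
ledge front ctr [ 0.40309475 -0.0673788 ] box origin from ledge [ 0.58402959 -0.02880961] from lid [ 0.58731483 -0.03051708]
pad px (z.07) [ 0.44724699 -0.05920981] hook [ 0.49254687 -0.05134754]
board yaw 0.025291980131190862
old casting top [0.55156386 0.31985168] blobs [0.57049179 0.00864985] [ 0.58973584 -0.07994776]
board2 [0.31420003 0.26349771] [0.30400115 0.4191773 ]
```

The crop confirms the board at crop corners (134,154) to (267,417). It measures 120 x 210 mm with the casting on its far half, so it is the one meant; the other is wider at about 155 mm. In the box, the tall blob on the left (crop 580,200) is probably the casting and the small one (692,190) the pot. I'll check that once the lid is open.

Run:
```python
from h import *
f=cams.grab_frame('wrist'); print(np.round(f['mount'],3),f['fx'])
g=np.array([.443,-.060,.15]); s=readout.read_state()
print('tool shift',totool(g-s['ee_pos']).round(4)); 
yaw_y=np.arctan2(*R.from_rotvec(s['orientation']).as_matrix()[[1,0],1]); print('y angle',yaw_y,'turn about tool z to box +y',-(0.21+np.pi/2-yaw_y),'or -y',-(0.21-np.pi/2-yaw_y))
```

```text
[[ 0.    -0.952 -0.305  0.079]
 [ 1.     0.    -0.001 -0.001]
 [ 0.001 -0.305  0.952 -0.126]
 [ 0.     0.     0.     1.   ]] 296.93171483850176
tool shift [-0.4276 -0.3942  0.0981]
y angle 1.1400156788773745 turn about tool z to box +y -0.640780647917522 or -y 2.5008120056722714
```

>>> servo_tool --plan '[[[-0.03,-0.027,0],[0,0,-0.05],255],[[-0.06,-0.054,0],[0,0,-0.1],255],[[-0.09,-0.081,0],[0,0,-0.16],255],[[-0.12,-0.108,0],[0,0,-0.22],255],[[-0.148,-0.136,0],[0,0,-0.28],255],[[-0.176,-0.163,0],[0,0,-0.34],255],[[-0.204,-0.19,0],[0,0,-0.42],255],[[-0.232,-0.216,0],[0,0,-0.5],255],[[-0.26,-0.242,0],[0,0,-0.57],255],[[-0.288,-0.27,0],[0,0,-0.64],255]]'

```text
t: 0.98
ee_pos: [0.3683, 0.1097, 0.2483]
orientation: [-0.334, 3.123, 0.0]
wrist_force: [1.6, 0.0, 0.1]
opening: 0.0003
grip_force: 0.0
```

Run:
```python
from h import *
s=readout.read_state();g=np.array([.443,-.060,.15])
print(s['ee_pos'].round(4),totool(g-s['ee_pos']).round(4)); print(R.from_rotvec(s['orientation']).as_matrix().round(3),s['joint_pos'].round(2),s['opening'])
```

```text
[0.3683 0.1097 0.2483] [-0.0371 -0.1817  0.0982]
[[-0.977 -0.211  0.   ]
 [-0.211  0.977  0.   ]
 [-0.     0.    -1.   ]] [ 0.19 -0.36  1.77  0.    1.73 -1.59] 0.0003165835653074502
```

>>> servo_tool --plan '[[[-0.006,-0.035,0.01],[0,0,0],255],[[-0.014,-0.07,0.03],[0,0,0],255],[[-0.022,-0.105,0.05],[0,0,0],255],[[-0.03,-0.14,0.065],[0,0,0],255],[[-0.037,-0.17,0.08],[0,0,0],255],[[-0.037,-0.182,0.09],[0,0,0],255],[[-0.037,-0.182,0.09],[0,0,0],255],[[-0.037,-0.182,0.09],[0,0,0],255]]'

```text
t: 1.65
ee_pos: [0.4417, -0.0587, 0.1578]
orientation: [0.326, -3.123, -0.002]
wrist_force: [0.8, -0.2, -0.0]
opening: -0.0002
grip_force: 0.0
```

Run:
```python
from h import *
grab('wrist','w1')
```

```text
(no output)
```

View pics/w1.png

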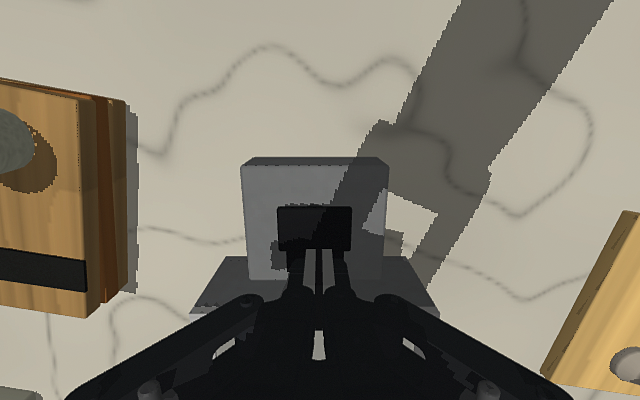

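The wrist view shows the ledge's near top edge at row 166, columns 240 to 388. The pad spans columns 277 to 352 with its near edge at row 206, and the closed fingers hang right over it.

Run:
```python
from h import *
xb=np.array([np.cos(.21),np.sin(.21)]);yb=np.array([-xb[1],xb[0]])
a=[px2w('w1',p,.05)[:2] for p in [(240.5,166),(388,166)]]; m=np.mean(a,0)
print('ledge',np.round(a,4),np.linalg.norm(a[0]-a[1]),'origin',m+.185*xb)
d=a[0]-a[1]; print('yaw',np.arctan2(-d[0],d[1]) , np.arctan2(d[0],-d[1]))
for z in (.066,.072,.078):
  p=[px2w('w1',q,z)[:2] for q in [(277.5,206.5),(352,206.5)]]; print(z,np.linalg.norm(p[0]-p[1]),'pad mid',np.mean(p,0)+.018*xb)
s=readout.read_state(); r=s['ee_pos'][:2]-(m+.185*xb); print('tcp in box',r@xb,r@yb, s['ee_pos'],s['wrist_force'])
```

```text
ledge [[ 0.4174 -0.1272]
 [ 0.3932 -0.0127]] 0.11704560458233743 origin [ 0.58624729 -0.03142363]
yaw -2.933331087656573 0.2082615659332201
0.066 0.05747300098400334 pad mid [ 0.45083506 -0.05985113]
0.072 0.055893329206955916 pad mid [ 0.44895235 -0.06017008]
0.078 0.05431365742990846 pad mid [ 0.44706963 -0.06048903]
tcp in box -0.14662314565072673 0.0038944168913639526 [ 0.44203349 -0.05817982  0.15868665] [ 0.99653628  0.46387113 -0.2393745 ]
```

>>> servo_tool --plan '[[[0,-0.002,0.02],[0,0,0],255],[[0,-0.004,0.04],[0,0,0],255],[[0,-0.004,0.052],[0,0,0],255],[[0,-0.004,0.057],[0,0,0],255],[[0,-0.004,0.059],[0,0,0],255],[[0,-0.004,0.06],[0,0,0],255],[[0,-0.004,0.06],[0,0,0],255],[[0,-0.004,0.06],[0,0,0],255]]'

```text
t: 2.37
ee_pos: [0.4436, -0.0626, 0.0994]
orientation: [-0.329, 3.122, -0.001]
wrist_force: [0.3, -0.0, -0.0]
opening: 0.0001
grip_force: 0.0
```

>>> servo_tool --plan '[[[0,0,0.001],[0,0,0],255],[[0,0,0.0015],[0,0,0],255],[[0,0,0.002],[0,0,0],255],[[0,0,0.002],[0,0,0],255],[[0,0,0.002],[0,0,0],255]]'

```text
t: 2.78
ee_pos: [0.443, -0.0628, 0.0963]
orientation: [0.328, -3.124, -0.0]
wrist_force: [0.2, 0.7, 0.0]
opening: -0.0002
grip_force: 0.0
```

>>> servo_tool --plan '[[[0,0,0.001],[0,0,0],255],[[0,0,0.0015],[0,0,0],255],[[0,0,0.002],[0,0,0],255],[[0,0,0.002],[0,0,0],255]]'

```text
t: 3.12
ee_pos: [0.4429, -0.0628, 0.0941]
orientation: [0.328, -3.124, -0.0]
wrist_force: [0.5, -0.7, -0.1]
opening: 0.0002
grip_force: 0.0
```

>>> servo_tool --plan '[[[0,0,0.001],[0,0,0],255],[[0,0,0.0015],[0,0,0],255],[[0,0,0.002],[0,0,0],255],[[0,0,0.002],[0,0,0],255]]'

```text
t: 3.45
ee_pos: [0.4431, -0.0628, 0.0925]
orientation: [-0.328, 3.124, -0.0]
wrist_force: [-0.4, -0.4, 2.7]
opening: -0.0002
grip_force: 1.4
```

>>> servo_tool --plan '[[[0,0,0.001],[0,0,0],255],[[0,0,0.0015],[0,0,0],255],[[0,0,0.002],[0,0,0],255],[[0,0,0.002],[0,0,0],255]]'

```text
t: 3.78
ee_pos: [0.4431, -0.0628, 0.0904]
orientation: [-0.328, 3.124, -0.0]
wrist_force: [-0.3, -0.6, 3.5]
opening: -0.0001
grip_force: 1.9
```

>>> servo_tool --plan '[[[0,0,0.0005],[0,0,0],255],[[0,0,0.001],[0,0,0],255],[[0,0,0.0015],[0,0,0],255],[[0,0,0.0015],[0,0,0],255]]'

```text
t: 4.12
ee_pos: [0.4431, -0.0628, 0.0888]
orientation: [-0.328, 3.124, -0.0]
wrist_force: [-1.4, -1.5, 4.4]
opening: 0.0001
grip_force: 2.3
```

>>> servo_tool --plan '[[[0,0,0.0005],[0,0,0],255],[[0,0,0.001],[0,0,0],255],[[0,0,0.001],[0,0,0],255],[[0,0,0.001],[0,0,0],255]]'

```text
t: 4.45
ee_pos: [0.4431, -0.0628, 0.0878]
orientation: [-0.328, 3.124, 0.0]
wrist_force: [-0.2, -0.6, 3.8]
opening: 0.0001
grip_force: 2.0
```

Run:
```python
from h import *
grab('top','top1'); a=cv2.imread('pics/top0.png').astype(int);b=cv2.imread('pics/top1.png').astype(int)
print(abs(a-b)[130:195,325:405].mean(), readout.read_state()['wrist_force'])
```

```text
14.58878205128205 [-0.84028065 -0.18782048  4.48798885]
```

>>> servo_tool --plan '[[[0,0,0],[0,0,0],255],[[0,0,0],[0,0,0],255],[[0,0,0],[0,0,0],255],[[0,0,0],[0,0,0],255],[[0,0,0],[0,0,0],255],[[0,0,0],[0,0,0],255]]'

```text
t: 5.0
ee_pos: [0.4431, -0.0628, 0.0878]
orientation: [-0.328, 3.124, -0.0]
wrist_force: [-1.0, 0.1, 3.6]
opening: -0.0001
grip_force: 2.0
```

Run:
```python
from h import *
grab('top','top2'); a=cv2.imread('pics/top1.png').astype(int);b=cv2.imread('pics/top2.png')
print(abs(a-b)[130:195,325:405].mean(), readout.read_state()['wrist_force'])
cv2.imwrite('pics/top2c.png',cv2.resize(b[85:235,300:440],None,fx=4,fy=4,interpolation=cv2.INTER_CUBIC))
```

```text
17.864102564102563 [-0.01238036 -0.25460425  3.75059874]
```

View pics/top2c.png

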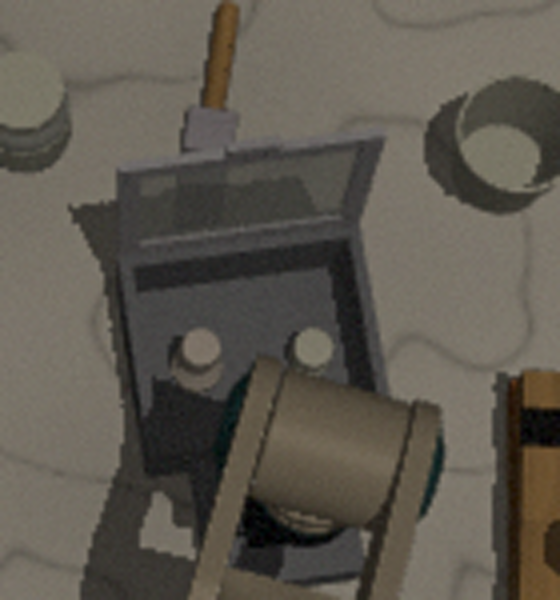

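The lid stands open. The casting is on the left, with its top at crop (202,347) and foot visible; the pot is on the right at (313,345).

Run:
```python
from h import *
c=lambda p:(p[0]/4+300-.375,p[1]/4+85-.375)
xb=np.array([np.cos(.209),np.sin(.209)]);yb=np.array([-xb[1],xb[0]]);o=np.array([.587,-.030])
p=px2w('top2',c((202,347)),.078)[:2]; q=px2w('top2',c((313,345)),.048)[:2]
for r in (p,q): print(r,(r-o)@xb,(r-o)@yb)
s=readout.read_state(); print(s['ee_pos'],s['joint_pos'].round(2)); print('shift',totool(np.array([*p,0])-s['ee_pos']*[1,1,0]).round(4))
# lid tip rows: top edge
print('expect tip', [w2px('top2',[*(o+(.08-.17*np.cos(1.85))*xb+ y*yb),.0855+.17*np.sin(1.85)]) for y in(-.095,.095)])
```

```text
[0.57618257 0.00838878] -0.0026170554888313158 0.039797819030048365
[ 0.5916698  -0.07979443] -0.005763254416385235 -0.04967974430646622
[ 0.443047   -0.06280765  0.08781095] [-0.22 -0.05  1.83  0.    1.36 -2.  ]
shift [-0.145  0.042  0.   ]
expect tip [array([393.59661813, 105.18922166]), array([326.92124324, 114.20960367])]
```

>>> servo_tool --plan '[[[0,0,-0.002],[0,0,0],255],[[0,0,-0.006],[0,0,0],255],[[0,0,-0.02],[0,0,0],255],[[0,0,-0.05],[0,0,0],255],[[0,0,-0.09],[0,0,0],255],[[0,0,-0.11],[0,0,0],255],[[0,0,-0.11],[0,0,0],255]]'

```text
t: 5.63
ee_pos: [0.4447, -0.0631, 0.203]
orientation: [-0.327, 3.117, -0.004]
wrist_force: [0.7, -0.8, -0.3]
opening: -0.0002
grip_force: 0.0
```

>>> servo_tool --plan '[[[-0.01,0.004,0],[0,0,0.12],75],[[-0.02,0.008,0],[0,0,0.24],75],[[-0.03,0.012,0],[0,0,0.36],75],[[-0.04,0.016,0],[0,0,0.48],75],[[-0.05,0.02,0],[0,0,0.6],75],[[-0.06,0.024,0],[0,0,0.72],75],[[-0.07,0.028,0],[0,0,0.84],75],[[-0.08,0.032,0],[0,0,0.96],75],[[-0.09,0.036,0],[0,0,1.08],75],[[-0.1,0.042,0],[0,0,1.2],75]]'

```text
t: 6.47
ee_pos: [0.5319, -0.0007, 0.1965]
orientation: [-1.501, -2.757, 0.002]
wrist_force: [-0.0, -0.2, 0.7]
opening: 0.0604
grip_force: 0.0
```

```bash
cat > st.py <<'E'
import sys
from h import *
g=np.array([float(v) for v in sys.argv[1:4]]); yw=float(sys.argv[4])
s=readout.read_state(); M=R.from_rotvec(s['orientation']).as_matrix()
print('pos',s['ee_pos'].round(4),'shift',totool(g-s['ee_pos']).round(4),'turn z',round(-(yw-np.arctan2(M[1,1],M[0,1])),3),'tilt',M[:,2].round(3),'open',round(float(s['opening']),4))
E
python3 st.py .5762 .0084 .2 .209
```

```text
pos [ 0.5319 -0.0007  0.1965] shift [-0.0164  0.0421 -0.0036] turn z 0.365 tilt [-0.002  0.    -1.   ] open 0.0604
```

>>> servo_tool --plan '[[[-0.005,0.012,0],[0,0,0.1],75],[[-0.01,0.024,0],[0,0,0.2],75],[[-0.014,0.034,0],[0,0,0.3],75],[[-0.016,0.04,0],[0,0,0.365],75],[[-0.016,0.04,0],[0,0,0.365],75],[[-0.016,0.04,0],[0,0,0.365],75]]'

```text
t: 6.97
ee_pos: [0.5738, 0.0077, 0.1966]
orientation: [-1.966, -2.448, 0.002]
wrist_force: [0.5, 0.8, 0.2]
opening: 0.0609
grip_force: 0.0
```

```bash
python3 st.py .5762 .0084 .12 .209
python3 - <<'E'
from h import *
grab('wrist','w2')
E
```

```text
pos [0.5738 0.0077 0.1966] shift [0.0001 0.0027 0.0766] turn z 0.008 tilt [-0.002  0.    -1.   ] open 0.0609
```

View pics/w2.png

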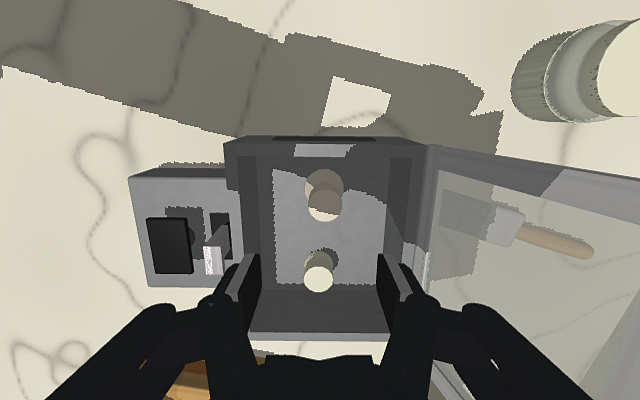

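The wrist view shows the chamber with the casting at about (324,195), its top disc near (325,202), and the pot's top at (319,279). The fingers span columns 245 to 395, centred on about column 320, and clear both. I'll check the estimate against this view.

Run:
```python
from h import *
print('proj top',w2px('w2',[.5762,.0084,.078]),'foot',w2px('w2',[.5762,.0084,.012]),'pot top',w2px('w2',[.5917,-.0798,.048]))
print('from px',px2w('w2',(325,203),.078),'tcp',w2px('w2',readout.read_state()['ee_pos']))
a=cv2.imread('pics/w2.png')[150:310,260:390]; cv2.imwrite('pics/w2c.png',cv2.resize(a,None,fx=3.5,fy=3.5,interpolation=cv2.INTER_CUBIC))
```

```text
proj top [322.5394671 205.7205294] foot [321.8625694  187.20643723] pot top [318.16042709 278.04200009]
from px [0.57773136 0.0112628  0.078     ] tcp [319.8677603  280.43976445]
```

View pics/w2c.png

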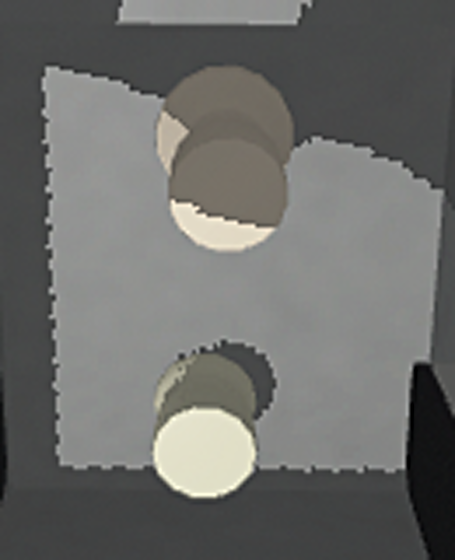

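The crop gives the top disc at (325,205) and the foot at (324,188), which fits the estimate to about 2 mm. I'll descend and grasp.

>>> servo_tool --plan '[[[0,0.003,0.03],[0,0,0.008],75],[[0,0.0035,0.06],[0,0,0.008],75],[[0,0.0035,0.085],[0,0,0.008],75],[[0,0.0035,0.105],[0,0,0.008],75],[[0,0.0035,0.12],[0,0,0.008],75],[[0,0.0035,0.13],[0,0,0.008],75],[[0,0.0035,0.134],[0,0,0.008],75],[[0,0.0035,0.134],[0,0,0.008],75],[[0,0.0035,0.134],[0,0,0.008],75]]'

```text
t: 7.77
ee_pos: [0.5781, 0.0083, 0.0648]
orientation: [1.979, 2.439, 0.001]
wrist_force: [-0.4, -0.9, 0.7]
opening: 0.0601
grip_force: 0.0
```

>>> servo_tool --plan '[[[0,0,0],[0,0,0],110],[[0,0,0],[0,0,0],130],[[0,0,0],[0,0,0],145],[[0,0,0],[0,0,0],155],[[0,0,0],[0,0,0],165],[[0,0,0],[0,0,0],175],[[0,0,0],[0,0,0],190],[[0,0,0],[0,0,0],220],[[0,0,0],[0,0,0],220]]'

```text
t: 8.52
ee_pos: [0.5781, 0.0084, 0.0644]
orientation: [1.979, 2.438, 0.001]
wrist_force: [-0.3, 0.1, 4.0]
opening: 0.0283
grip_force: 59.1
```

>>> servo_tool --plan '[[[0,0,-0.003],[0,0,0],220],[[0,0,-0.01],[0,0,0],220],[[0,0,-0.025],[0,0,0],220],[[0,0,-0.045],[0,0,0],220],[[0,0,-0.065],[0,0,0],220],[[0,0,-0.09],[0,0,0],220],[[0,0,-0.115],[0,0,0],220],[[0,0,-0.135],[0,0,0],220],[[0,0,-0.15],[0,0,0],220],[[0,0,-0.15],[0,0,0],220]]'

```text
t: 9.35
ee_pos: [0.5788, 0.0083, 0.2179]
orientation: [1.977, 2.435, 0.006]
wrist_force: [1.2, -0.3, -0.3]
opening: 0.0287
grip_force: 59.3
```

```bash
python3 st.py .444 .3025 .2144 .209
python3 - <<'E'
from h import *
grab('wrist','w3')
E
```

```text
pos [0.5788 0.0083 0.2179] shift [ 0.3156 -0.0715  0.0026] turn z -0.002 tilt [ 0.006 -0.    -1.   ] open 0.0287
```

View pics/w3.png

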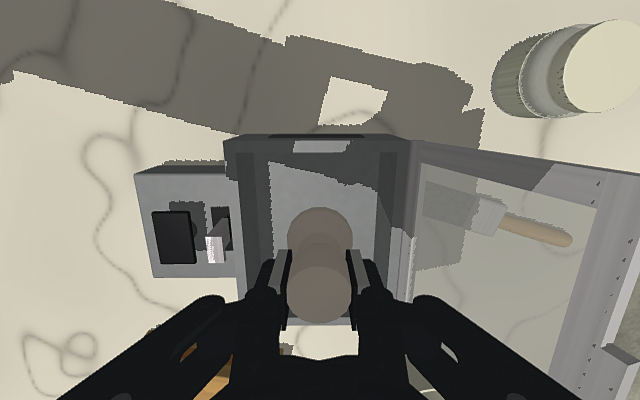

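The casting is held, with its top disc at (319,293) and foot at (319,238), centred between the fingers. I'll carry it to the board.

>>> servo_tool --plan '[[[0.015,-0.003,0],[0,0,0],220],[[0.045,-0.01,0],[0,0,0],220],[[0.08,-0.018,0],[0,0,0],220],[[0.115,-0.026,0],[0,0,0],220],[[0.15,-0.034,0],[0,0,0],220],[[0.185,-0.042,0],[0,0,0],220],[[0.22,-0.05,0],[0,0,0],220],[[0.255,-0.058,0],[0,0,0],220],[[0.28,-0.064,0],[0,0,0],220],[[0.3,-0.068,0],[0,0,0],220]]'

```text
t: 10.23
ee_pos: [0.4469, 0.29, 0.2117]
orientation: [-1.976, -2.44, 0.005]
wrist_force: [0.9, 0.6, -1.5]
opening: 0.0283
grip_force: 59.3
```

>>> servo_tool --plan '[[[0.008,-0.002,0],[0,0,0],220],[[0.014,-0.003,0.01],[0,0,0],220],[[0.014,-0.003,0.03],[0,0,0],220],[[0.014,-0.003,0.05],[0,0,0],220],[[0.014,-0.003,0.065],[0,0,0],220],[[0.014,-0.003,0.07],[0,0,0],220],[[0.014,-0.003,0.07],[0,0,0],220],[[0.014,-0.003,0.07],[0,0,0],220]]'

```text
t: 10.9
ee_pos: [0.4439, 0.3006, 0.1437]
orientation: [-1.981, -2.438, 0.001]
wrist_force: [0.4, 0.4, -1.2]
opening: 0.0284
grip_force: 59.3
```

```bash
python3 st.py .444 .3025 .0704 .209
python3 - <<'E'
from h import *
s=readout.read_state(); M=R.from_rotvec(s['orientation']).as_matrix()
d3=np.load('pics/w3.npz')
grab('wrist','w4')
p=s['ee_pos']; print('exp top',w2px('w4',p+M@[0,0,-.0136]),'exp foot top edge ctr',w2px('w4',p+M@[0,0,.0524]))
E
```

```text
pos [0.4439 0.3006 0.1437] shift [0.0018 0.0006 0.0733] turn z -0.003 tilt [-0. -0. -1.] open 0.0284
exp top [320.25551913 296.58106713] exp foot top edge ctr [319.65643358 236.56372611]
```

View pics/w4.png

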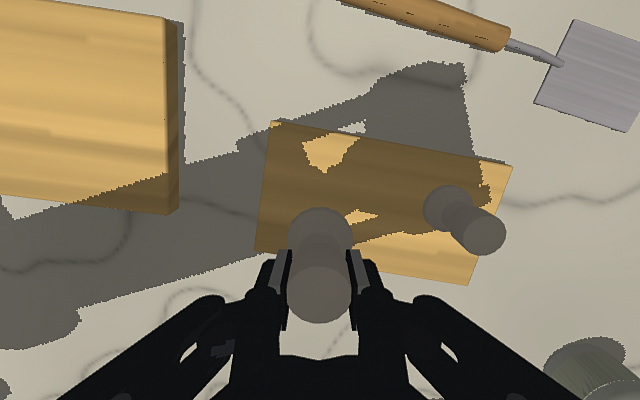

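The casting hangs upright, within 3 px of the expected image. The board's corners are at (271,121), (513,165), (468,285) and (254,251), and the old casting is well clear at (478,235). I'll check the board frame and then lower.

Run:
```python
from h import *
a=np.array([px2w('w4',p,.018)[:2] for p in [(271,121),(513,165),(468,285),(254,251)]]);print(a.round(3),a.mean(0).round(3))
```

```text
[[0.391 0.361]
 [0.598 0.368]
 [0.603 0.249]
 [0.394 0.242]] [0.496 0.305]
```

>>> servo_tool --plan '[[[0,0,0.02],[0,0,0],220],[[0,0,0.04],[0,0,0],220],[[0,0,0.053],[0,0,0],220],[[0,0,0.06],[0,0,0],220],[[0,0,0.064],[0,0,0],220],[[0,0,0.066],[0,0,0],220],[[0,0,0.066],[0,0,0],220],[[0,0,0.066],[0,0,0],220]]'

```text
t: 11.62
ee_pos: [0.4443, 0.3014, 0.0789]
orientation: [1.98, 2.439, 0.003]
wrist_force: [0.3, 0.1, -1.0]
opening: 0.0278
grip_force: 59.4
```

>>> servo_tool --plan '[[[0,0,0.001],[0,0,0],220],[[0,0,0.002],[0,0,0],220],[[0,0,0.003],[0,0,0],220],[[0,0,0.004],[0,0,0],220],[[0,0,0.005],[0,0,0],220],[[0,0,0.005],[0,0,0],220],[[0,0,0.005],[0,0,0],220]]'

```text
t: 12.2
ee_pos: [0.4437, 0.301, 0.0727]
orientation: [-1.98, -2.439, 0.0]
wrist_force: [0.7, -0.1, -2.0]
opening: 0.0284
grip_force: 59.4
```

>>> servo_tool --plan '[[[0,0,0.0005],[0,0,0],220],[[0,0,0.001],[0,0,0],220],[[0,0,0.0015],[0,0,0],220],[[0,0,0.0015],[0,0,0],220],[[0,0,0.0015],[0,0,0],220]]'

```text
t: 12.62
ee_pos: [0.4437, 0.301, 0.0713]
orientation: [-1.98, -2.439, -0.0]
wrist_force: [0.1, -0.2, -1.2]
opening: 0.0285
grip_force: 59.4
```

>>> servo_tool --plan '[[[0,0,0.0005],[0,0,0],220],[[0,0,0.001],[0,0,0],220],[[0,0,0.001],[0,0,0],220],[[0,0,0.001],[0,0,0],220]]'

```text
t: 12.95
ee_pos: [0.4438, 0.3011, 0.0704]
orientation: [1.98, 2.439, 0.0]
wrist_force: [-0.6, -0.1, -1.1]
opening: 0.028
grip_force: 59.4
```

>>> servo_tool --plan '[[[0,0,0.0005],[0,0,0],220],[[0,0,0.0005],[0,0,0],220],[[0,0,0.0005],[0,0,0],220]]'

```text
t: 13.2
ee_pos: [0.4439, 0.3011, 0.0703]
orientation: [1.98, 2.439, 0.001]
wrist_force: [-0.5, -0.0, 3.8]
opening: 0.0285
grip_force: 59.7
```

The casting rests on the board: upward force rose to 3.8 N at the expected height. I'll release it and retreat.

>>> servo_tool --plan '[[[0,0,0],[0,0,0],160],[[0,0,0],[0,0,0],150],[[0,0,0],[0,0,0],130],[[0,0,0],[0,0,0],110],[[0,0,0],[0,0,0],90],[[0,0,0],[0,0,0],75],[[0,0,0],[0,0,0],75]]'

```text
t: 13.78
ee_pos: [0.4437, 0.3011, 0.0698]
orientation: [-1.98, -2.439, -0.0]
wrist_force: [-0.6, -1.0, 0.6]
opening: 0.0601
grip_force: 0.0
```

>>> servo_tool --plan '[[[0,0,-0.005],[0,0,0],75],[[0,0,-0.02],[0,0,0],75],[[0,0,-0.04],[0,0,0],75],[[0,0,-0.07],[0,0,0],75],[[0,0,-0.1],[0,0,0],75],[[0,0,-0.12],[0,0,0],75],[[0,0,-0.12],[0,0,0],75],[[0,0,-0.12],[0,0,0],75]]'

```text
t: 14.45
ee_pos: [0.4442, 0.3013, 0.1914]
orientation: [1.979, 2.438, 0.005]
wrist_force: [-1.0, -1.1, -1.4]
opening: 0.0602
grip_force: 0.0
```

Run:
```python
from h import *
grab('wrist','w5')
print(w2px('w5',[.444,.301,.084]),w2px('w5',[.444,.301,.018]))
```

```text
[318.66213587 210.38967499] [318.41564225 190.32009423]
```

View pics/w5.png

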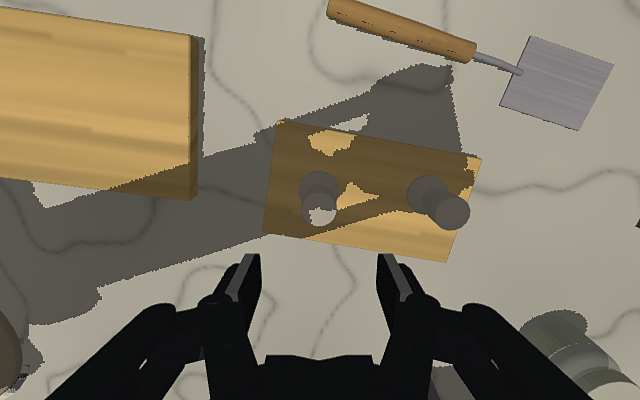

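The casting stands upright on the near half, with its top at (319,209) and foot at (319,190), as predicted. The old casting is untouched and the gripper is clear, so I'm handing in.

```bash
python3 -c "
from plant import bot
print(bot.close_job())"
```

```text
the job is handed in; nothing more can be done
None
```

The pad was pressed until the catch let go, the lid swung open untouched, the casting now stands upright on the near half of the board, and the job is handed in; no verdict came back.

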